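# Find the loaded laser housing in the slanted bin and lay it in the saddle

### The arm

A 6-joint arm with a two-finger parallel gripper is mounted at the origin on the work surface. World frame = base frame: x ahead of the robot, y to its left, z up, the work surface at z = 0. Lengths are in m, angles in rad, forces in N, time in s.
With the tool pointing down it reaches from about 0.35 to 0.925 m from the base axis. Payload 6.4 kg.
Tool frame: the origin (TCP) lies between the finger pads; the fingertips stand 19 mm ahead of it and the grasp point (between the pads) is the TCP; y points along the fingers, x is the direction in which the jaws open and shut, and the axes are right-handed (so a half turn about y gives the same grasp; the last joint's range is limited). The gripper opens to 94 mm and grips with 3 to 60 N. Pads are 16 mm wide; open, the fingers measure 119 mm over their backs; the gripper's body (75 mm by 177 mm) begins 78 mm behind the grasp point.
Start: joints at [-0.174, 0.245, 1.558, -0, 1.339, -0.174], TCP at [0.65, 0, 0.224] pointing down, gripper open.
Joint ranges: [-3.13, 3.13], [-1.02, 2.26], [0.13, 2.54], [-0.95, 4.09], [0.21, 2.88], [-2.74, 2.74]. Speed limits (rad/s): [2.57, 2.57, 3.14, 3.14, 3.14, 3.14].

### API

Orientations are given as a unit quaternion [x, y, z, w].
In Python, from workcell import bot, viewer, hand_in gives the robot as it stands. The module is installed in compiled form; this text tells all that it offers.
- The arm moves only by the shell command python3 -m pendant 'ROWS'. ROWS is a JSON object of lists of equal length, an entry for each row: "xyz": the shift along the tool's x, y, z in cm, a list of three; "twist": the turn, a rotation vector about the tool's x, y, z in degrees, a list of three; "claw": the finger opening in cm, from 0 to 9.4. A call has 1 to 5 rows; each row is the pose to reach, as a shift and turn from the pose commanded when the call began, along the tool's axes at that moment; what a row does not reach only later rows make up. A row lasts 1/12 s, in which the tool goes at most 41.7 mm and 7.16 degrees, less where a joint would pass 70% of its speed; a pose out of reach is approached as far as the arm can. A call with a gripper value outside its range is refused whole. The fingers move at their own pace and stop on an object; the grip force is fixed at half the most. Time passes only in rows, so rows that repeat a pose let the fingers close. It gives the time, the measured TCP pose, the force and the opening at its end, in the units of the state.
- bot.get_state(): the state, without advancing time (a new reading comes with each control period).
- viewer.camera(name): name is "scene" or "side" or "wrist"; returns a dict with "image" (480x640x3 uint8, red, green, blue), "range_z" (480x640 float32, m along the optical axis (not along the pixel's ray), 0 where there is no reading), "intrinsics" (3x3 intrinsics, pixels), "world_from_camera" (4x4, takes a point from camera to world coordinates). Camera axes: x right, y down, z forward; pixel columns grow to the right and rows downward; lengths in m; the calibration is good to about 2 mm. The wrist camera is an equidistant fisheye: a pixel r from the principal point sees the ray r / f radians off the axis. A picture is of the moment at which its call begins.
- hand_in(): hands the job in, once; it reports no verdict.
The state is a dict: "time_s": time; "joints": joint angles; "qvel": joint speeds; "joint_efforts": joint torques, N m; "position": TCP position; "tcp_rot": TCP orientation; "ft_force": force on the tool from outside, world axes, zero at the start; "moment": the same for the moment, N m; "width": opening from 0.0 (shut) to 1.0 (fully open).
Only numpy, scipy, OpenCV 4.12 (cv2) and the standard library are available. Lean on these libraries where they do the work, as an engineer would, in place of code of your own. Each camera call takes 0.05 s, during which the arm holds its last target. There are 200 camera calls.

### The job

Three look-alike black laser housings lie in the slanted parts bin, but only one has its heavy optics block inside; the other two are empty shells. Find the loaded one by its weight and lay it gently and level in both forks of the metal saddle, roughly centred lengthwise, leaving the two empty ones lying flat in the bin. Do not knock over or push aside the mirror mount or the jar.

Things in the scene. Friction and masses are not known exactly. Their poses are not given: they have to be found in the camera images.
- housing_a: one of three look-alike closed black square housings, 124 (its x) x 34 x 34 mm, origin at its centre. At the start it lies in the slanted bin, its x up the slope, its z square to the bin floor, lower end against the bin's lower wall. An empty one weighs 0.18 to 0.28 kg, the loaded one 0.53 to 0.79 kg; which is which changes every time
- housing_b: one of three look-alike closed black square housings, 124 (its x) x 34 x 34 mm, origin at its centre. At the start it lies in the slanted bin, its x up the slope, its z square to the bin floor, lower end against the bin's lower wall. An empty one weighs 0.18 to 0.28 kg, the loaded one 0.53 to 0.79 kg; which is which changes every time
- housing_c: one of three look-alike closed black square housings, 124 (its x) x 34 x 34 mm, origin at its centre. At the start it lies in the slanted bin, its x up the slope, its z square to the bin floor, lower end against the bin's lower wall. An empty one weighs 0.18 to 0.28 kg, the loaded one 0.53 to 0.79 kg; which is which changes every time
- bin: grey open bin on the stand, slanted 32 deg (0.56 rad), open towards the robot's right. Origin: centre of the inner floor's surface, 75 mm above the table; x up the slope (about the robot's left), y across, z square to the floor, outwards. Inside 170 (x) x 300 (y) mm; walls 5 mm thick, 40 mm tall. The housings lie at y = +85, 0, -85 mm, centres at x = -23, z = 17 mm
- stand: fixed stand under the bin: plate 160 x 430 mm, origin at its underside's centre, z up, x about the robot's left (+y). Green 30 mm uprights at x = 11, y = +-200 mm, 236 mm tall, carry a green crossbar along y over the bin: x -4 to 26, z 200 to 230 mm. A straight-up lift from the bin runs into it; a lift square to the bin floor clears it by 25 mm
- saddle: fixed aluminium saddle: plate 130 x 85 x 12 mm with two U forks 16 mm thick at x = +-45 mm (74 mm clear between them), slots along x, 46 mm wide, slot floor 40 mm and cheek tops 62 mm above the table. Origin at the plate's underside centre, z up. A housing lying in it has its centre at z = 57 mm and its x along the saddle's x, either way round
- mirror_mount: a kinematic mirror mount, bystander: 56 mm steel foot, black 56 mm square head, 116 mm tall; origin under its foot
- jar: a closed jar 60 mm across and 75 mm tall, bystander; origin under its foot
Things that resemble listed ones, but are neither listed nor needed, are in the scene too. What is shaped like the housing_c but blue or purple is not meant. Leave any pink look-alike of the housing_b alone.

How it is judged:
On the way:
1. a housing is lifted clear of the bin (z of any of housing_a, housing_b, housing_c in the frame of bin above 0.08 m), for 0.2 s.
At the end, for the whole second after the job is handed in: The loaded housing (over 4.2 N on the saddle) rests in both forks: centre within 20 mm lengthwise and 10 mm sideways of the saddle's centre, 52 to 62 mm up, long axis within 0.12 rad of the slots. The two empty ones rest on the bin floor, centres under 30 mm above it. All at rest (((x of housing_a in the frame of saddle between -0.02 and 0.02 m and y of housing_a in the frame of saddle between -0.01 and 0.01 m and z of housing_a in the frame of saddle between 0.052 and 0.062 m and angle between the x axis of housing_a and the x axis of saddle, either way round below 0.12 rad and linear speed of each of housing_a, housing_b, housing_c below 0.02 m/s and contact force between housing_a and saddle above 4.2 N and x of housing_b in the frame of bin between -0.06 and 0.06 m and y of housing_b in the frame of bin between -0.15 and 0.15 m and z of housing_b in the frame of bin between 0 and 0.03 m and x of housing_c in the frame of bin between -0.06 and 0.06 m and y of housing_c in the frame of bin between -0.15 and 0.15 m and z of housing_c in the frame of bin between 0 and 0.03 m) or (x of housing_b in the frame of saddle between -0.02 and 0.02 m and y of housing_b in the frame of saddle between -0.01 and 0.01 m and z of housing_b in the frame of saddle between 0.052 and 0.062 m and angle between the x axis of housing_b and the x axis of saddle, either way round below 0.12 rad and linear speed of each of housing_b, housing_a, housing_c below 0.02 m/s and contact force between housing_b and saddle above 4.2 N and x of housing_a in the frame of bin between -0.06 and 0.06 m and y of housing_a in the frame of bin between -0.15 and 0.15 m and z of housing_a in the frame of bin between 0 and 0.03 m and x of housing_c in the frame of bin between -0.06 and 0.06 m and y of housing_c in the frame of bin between -0.15 and 0.15 m and z of housing_c in the frame of bin between 0 and 0.03 m) or (x of housing_c in the frame of saddle between -0.02 and 0.02 m and y of housing_c in the frame of saddle between -0.01 and 0.01 m and z of housing_c in the frame of saddle between 0.052 and 0.062 m and angle between the x axis of housing_c and the x axis of saddle, either way round below 0.12 rad and linear speed of each of housing_c, housing_a, housing_b below 0.02 m/s and contact force between housing_c and saddle above 4.2 N and x of housing_a in the frame of bin between -0.06 and 0.06 m and y of housing_a in the frame of bin between -0.15 and 0.15 m and z of housing_a in the frame of bin between 0 and 0.03 m and x of housing_b in the frame of bin between -0.06 and 0.06 m and y of housing_b in the frame of bin between -0.15 and 0.15 m and z of housing_b in the frame of bin between 0 and 0.03 m))); the robot touches nothing.
It fails at once if a bystander (mirror mount or jar) is moved by more than 30 mm (distance of any of mirror_mount, jar from where it was at the start of the episode above 0.03 m).
It fails at once if a housing is slammed into the saddle (more than 80 N) (contact force between any of housing_a, housing_b, housing_c and saddle above 80 N).
It also fails if it takes over 72 s, if anything falls off the work surface, if the arm or the gripper's body presses on something with over 40 N, if the wrist force passes 120 N, or if a joint passes its speed limit or range.

## Working session

There is one attempt and no reset: what is moved stays moved. The work goes in short steps, Python scripts to look and compute and a shell command to move; the robot and the scene stay as the last step left them, time stands still between calls to the robot, and variables do not carry over. Pictures are saved under pics/ and viewed, about 8 in all and at most 12, crops included, and the job is handed in when it is done.

```bash
mkdir -p pics; cat > h.py <<'E'
import numpy as np, cv2
from workcell import bot, viewer, hand_in
from scipy.spatial.transform import Rotation as R
def pts(c):
    K=c["intrinsics"];z=c["range_z"];v,u=np.mgrid[:480,:640]
    p=np.stack([(u-K[0,2])/K[0,0]*z,(v-K[1,2])/K[1,1]*z,z],-1)
    T=np.array(c["world_from_camera"]);return p@T[:3,:3].T+T[:3,3]
E
python3 - <<'E'
from h import *
for n in("scene","side"):
    c=viewer.camera(n);cv2.imwrite(f"pics/{n}0.png",c["image"][...,::-1]);np.save(n+"_p.npy",pts(c));np.save(n+"_z.npy",c["range_z"])
    print(n,np.round(c["world_from_camera"],2).tolist())
s=bot.get_state();print(s)
E
```

```text
scene [[-1.0, 0.05, -0.07, 0.7], [0.09, 0.65, -0.75, 1.07], [0.01, -0.75, -0.66, 0.98], [0.0, 0.0, 0.0, 1.0]]
side [[0.78, -0.38, 0.51, -0.13], [-0.63, -0.49, 0.61, -0.81], [0.02, -0.79, -0.61, 0.95], [0.0, 0.0, 0.0, 1.0]]
{'time_s': 0.1, 'joints': array([-1.74112070e-01,  2.45703370e-01,  1.55887365e+00, -3.03769646e-05,
        1.33869157e+00, -1.74137316e-01]), 'qvel': array([-4.14486488e-04, -3.76171056e-03, -2.17621682e-03,  6.87185369e-06,
        3.64220855e-05, -9.29070444e-04]), 'joint_efforts': array([ 3.34354118e-04, -4.16915452e+01, -3.15525234e+01,  6.87146815e-02,
        3.09705036e-02, -6.25096459e-05]), 'position': array([6.49499148e-01, 7.83266078e-05, 2.23491586e-01]), 'tcp_rot': array([-7.07014170e-01,  5.73978648e-04,  5.96789151e-04,  7.07198895e-01]), 'ft_force': array([-0.05432183, -0.10893828, -0.57845274]), 'moment': array([ 0.03525512,  0.04670971, -0.01329599]), 'width': 1.0012032819438703}
```

View pics/scene0.png

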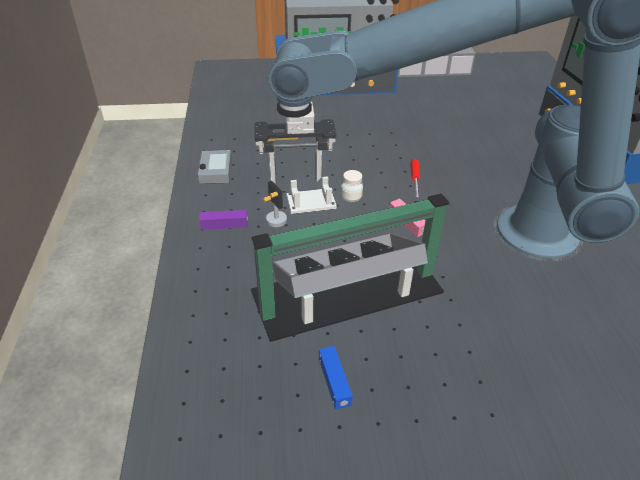

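View pics/side0.png

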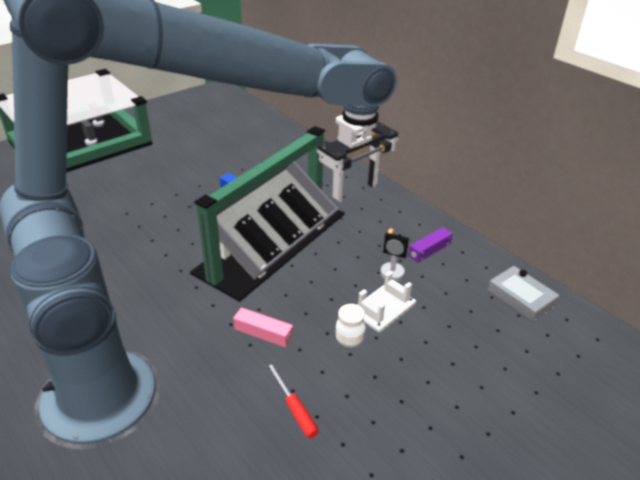

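```bash
python3 - <<'E'
from h import *
for n in("scene","side"):
    P=np.load(n+"_p.npy");im=cv2.imread(f"pics/{n}0.png").astype(int);b,g,r=im[...,0],im[...,1],im[...,2]
    near=(P[...,0]>.25)&(P[...,0]<1)&(np.abs(P[...,1])<.45)
    def rect(m,t):
        q=P[m]; 
        if len(q)<5: print(t,len(q));return
        c,s,a=cv2.minAreaRect((q[:,:2]*1000).astype(np.float32))
        print(n,t,len(q),np.round(c),np.round(s),round(a,2),"z",np.round(np.percentile(q[:,2],[2,50,98]),3))
    gm=(g>r+15)&(g>b+5)&near
    rect(gm&(P[...,2]>.19),"bar");rect(gm&(P[...,2]>.222),"bartop")
    u,v=np.meshgrid(np.arange(640),np.arange(480))
    if n=="scene": bx=dict(sad=(285,340,175,216),mir=(262,289,178,228),jar=(340,365,170,202))
    else: bx=dict(sad=(357,418,275,330),mir=(378,410,225,280),jar=(334,366,303,347))
    for k,(a0,a1,b0,b1) in bx.items():
        m=(u>=a0)&(u<a1)&(v>=b0)&(v<b1)&near&(P[...,2]>.008)
        if k=="sad":
            m&=(im.min(-1)>120)&(P[...,2]<.075)
            rect(m,"sad all");rect(m&(P[...,2]>.055),"sad top")
            rect(m&(P[...,2]<.016)&(P[...,2]>.009),"sad plate")
        else: rect(m,k)
    m=(b<60)&(im.max(-1)<60)&near&(P[...,2]>.04)&(P[...,2]<.2)
    rect(m&(P[...,1]>0.05),"dark")
    c=cv2.imread(f"pics/{n}0.png")
A=cv2.resize(cv2.imread("pics/scene0.png")[165:265,240:400],None,fx=5,fy=3*5/3)
B=cv2.resize(cv2.imread("pics/side0.png")[170:350,190:430],None,fx=3.33,fy=3.33)
cv2.imwrite("pics/side1.png",B)
E
```

```text
scene bar 3182 [569.  77.] [430. 276.] 15.0 z [0.197 0.228 0.232]
scene bartop 2081 [569.  77.] [427. 276.] 15.0 z [0.222 0.229 0.233]
scene sad all 987 [ 608. -161.] [148. 102.] 6.81 z [0.009 0.014 0.062]
scene sad top 88 [ 600. -169.] [105.  70.] 5.03 z [0.055 0.06  0.065]
scene sad plate 571 [ 610. -164.] [155.  95.] 12.54 z [0.009 0.012 0.016]
scene mir 584 [703. -97.] [223.  61.] 83.53 z [0.009 0.068 0.213]
scene jar 561 [ 481. -183.] [59. 62.] 46.58 z [0.01  0.052 0.078]
scene dark 778 [551. 151.] [202. 106.] 14.82 z [0.045 0.087 0.123]
side bar 2350 [540. 116.] [458. 179.] 14.56 z [0.198 0.225 0.232]
side bartop 1337 [540. 116.] [457. 179.] 14.56 z [0.223 0.229 0.233]
side sad all 1859 [ 592. -176.] [247. 102.] 16.6 z [0.009 0.019 0.073]
side sad top 195 [ 562. -175.] [182.  65.] 6.57 z [0.056 0.062 0.075]
side sad plate 800 [ 621. -169.] [180.  90.] 9.27 z [0.009 0.012 0.015]
side mir 893 [700. -98.] [165.  56.] 33.9 z [0.009 0.073 0.117]
side jar 1069 [ 508. -181.] [120.  60.] 19.31 z [0.01  0.051 0.077]
side dark 2351 [502. 155.] [294. 152.] 13.52 z [0.047 0.086 0.12 ]
```

View pics/side1.png

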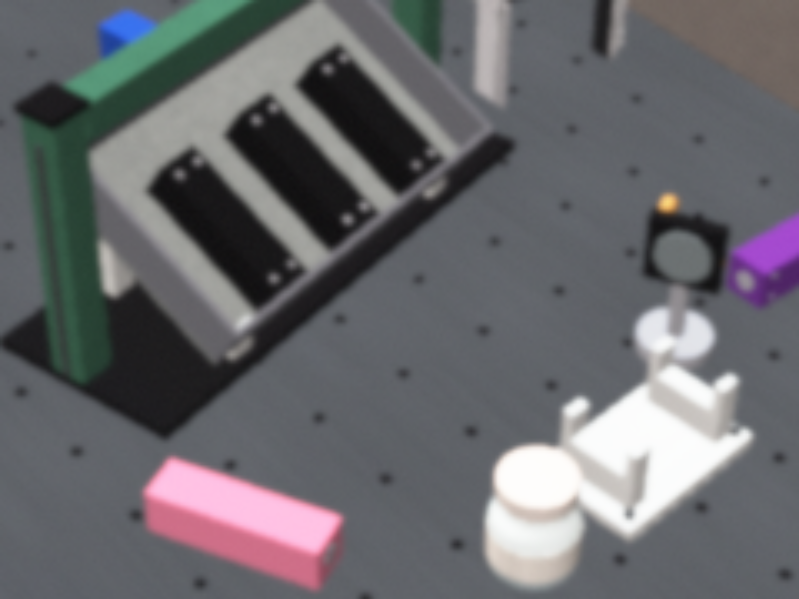

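```bash
python3 - <<'E'
from h import *
def load(n): return np.load(n+"_p.npy"),cv2.imread(f"pics/{n}0.png").astype(int)
u,v=np.meshgrid(np.arange(640),np.arange(480))
S=[];
for n,(a0,a1,b0,b1) in dict(scene=(285,340,175,216),side=(350,420,270,335)).items():
    P,im=load(n);b,g,r=im[...,0],im[...,1],im[...,2]
    q=P[(g>r+12)&(g>b+3)&(P[...,2]>.222)&(P[...,2]<.236)&(P[...,0]>.3)&(P[...,0]<.85)&(P[...,1]>-.05)&(P[...,1]<.25)]
    f=cv2.fitLine((q[:,:2]*1000).astype(np.float32),cv2.DIST_WELSCH,0,.01,.01).ravel()
    d=np.array([f[0],f[1]]);
    if d[0]<0:d=-d
    c=f[2:];nn=np.array([-d[1],d[0]])
    t=(q[:,:2]*1000-c)@d;w=(q[:,:2]*1000-c)@nn;k=abs(w)<25
    lo,hi=np.percentile(t[k],[.3,99.7]);wl=np.percentile(w[k],[2,98]);print(n,"bar yaw",np.degrees(np.arctan2(d[1],d[0])),"len",hi-lo,"width",wl,"centre",c+d*(lo+hi)/2+nn*wl.mean())
    m=(u>=a0)&(u<a1)&(v>=b0)&(v<b1)&(im.min(-1)>110)
    q=P[m];S.append(q)
q=np.concatenate(S)
from scipy.optimize import minimize,differential_evolution
def cost(p):
    x,y,a=p;c,s=np.cos(a),np.sin(a);X=(pl[:,0]-x)*c+(pl[:,1]-y)*s;Y=-(pl[:,0]-x)*s+(pl[:,1]-y)*c
    return 0
for i,Q in enumerate(S+[q]):
    pl=Q[(Q[:,2]>.008)&(Q[:,2]<.016)];tp=Q[(Q[:,2]>.054)&(Q[:,2]<.066)]
    def cost(p):
        def loc(Z):
            x,y,a=p;c,s=np.cos(a),np.sin(a);return (Z[:,0]-x)*c+(Z[:,1]-y)*s,-(Z[:,0]-x)*s+(Z[:,1]-y)*c
        X,Y=loc(pl);o=np.hypot(np.maximum(abs(X)-.065,0),np.maximum(abs(Y)-.0425,0))
        e=np.minimum(o,.008).mean()
        X,Y=loc(tp);o=np.hypot(np.maximum(abs(abs(X)-.045)-.008,0),np.maximum(np.maximum(.023-abs(Y),abs(Y)-.0425),0))
        return e+np.minimum(o,.012).mean()
    r=differential_evolution(cost,[(.55,.66),(-.22,-.12),(-.4,.6)],seed=1,tol=1e-8)
    print("saddle",i,len(pl),len(tp),np.round(r.x,4),np.degrees(r.x[2]),r.fun)
E
```

```text
scene bar yaw 14.637196 len 386.0127814845446 width [-19.31878664  12.05565917] centre [525.25556083 189.78972413]
side bar yaw 15.465074 len 413.68411934061214 width [-12.06204912  19.09340184] centre [529.89205375 186.16663426]
saddle 0 617 94 [ 0.5998 -0.1676  0.1178] 6.747978121868532 0.000297479290385074
saddle 1 960 181 [ 0.5988 -0.1711  0.1081] 6.195302196400569 0.003883423133821528
saddle 2 1577 275 [ 0.5994 -0.1698  0.1078] 6.178544805654499 0.00276178617434311
```

```bash
python3 - <<'E'
from h import *
a=np.radians(105);xs=np.array([np.cos(a),np.sin(a)]);ys=np.array([-np.sin(a),np.cos(a)])
o=np.array([.5275,.188])-.011*xs;print("stand",o)
s,c=np.sin(.56),np.cos(.56)
P=np.load("side_p.npy");im=cv2.imread("pics/side0.png").astype(int)
u,v=np.meshgrid(np.arange(640),np.arange(480))
X=(P[...,:2]-o)@xs;Y=(P[...,:2]-o)@ys;Z=P[...,2]
xb=c*X+s*(Z-.075);zb=-s*X+c*(Z-.075)
reg=(u>220)&(u<335)&(v>165)&(v<275)&(Z>.02)&(Z<.19)&(abs(Y)<.2)
dark=reg&(im.max(-1)<50);lite=reg&(im.min(-1)>110)
print("floor zb",np.percentile(zb[lite],[5,25,50,75,95]),"dark zb",np.percentile(zb[dark],[5,25,50,75,95]))
zt=np.median(zb[dark]);top=dark&(abs(zb-zt)<.006)
print("xb",np.percentile(xb[top],[1,50,99]))
h,e=np.histogram(Y[top],np.arange(-.15,.16,.01));print(list(zip(np.round(e,2),h)))
q=np.float32(Y[top]).reshape(-1,1)
_,l,ct=cv2.kmeans(q,3,None,(3,50,1e-5),5,cv2.KMEANS_PP_CENTERS);print("Y",ct.ravel())
for k in range(3):
    i=l.ravel()==k;f=np.polyfit(xb[top][i],Y[top][i],1);print(ct[k],"slope deg",np.degrees(f[0]),np.percentile(xb[top][i],[1,99]),np.percentile(Y[top][i],[3,97]))
E
```

```text
stand [0.53034701 0.17737482]
floor zb [-0.00455667 -0.00171381  0.00026297  0.00241684  0.03979201] dark zb [0.00785067 0.02081651 0.0314965  0.03413684 0.0367882 ]
xb [-0.08091101 -0.02335349  0.03379088]
[(np.float64(-0.15), np.int64(0)), (np.float64(-0.14), np.int64(0)), (np.float64(-0.13), np.int64(0)), (np.float64(-0.12), np.int64(11)), (np.float64(-0.11), np.int64(99)), (np.float64(-0.1), np.int64(116)), (np.float64(-0.09), np.int64(127)), (np.float64(-0.08), np.int64(79)), (np.float64(-0.07), np.int64(0)), (np.float64(-0.06), np.int64(0)), (np.float64(-0.05), np.int64(0)), (np.float64(-0.04), np.int64(0)), (np.float64(-0.03), np.int64(71)), (np.float64(-0.02), np.int64(124)), (np.float64(-0.01), np.int64(124)), (np.float64(0.0), np.int64(158)), (np.float64(0.01), np.int64(1)), (np.float64(0.02), np.int64(0)), (np.float64(0.03), np.int64(0)), (np.float64(0.04), np.int64(0)), (np.float64(0.05), np.int64(11)), (np.float64(0.06), np.int64(142)), (np.float64(0.07), np.int64(147)), (np.float64(0.08), np.int64(172)), (np.float64(0.09), np.int64(74)), (np.float64(0.1), np.int64(0)), (np.float64(0.11), np.int64(0)), (np.float64(0.12), np.int64(0)), (np.float64(0.13), np.int64(0)), (np.float64(0.14), np.int64(0))]
Y [ 0.07767241 -0.00690563 -0.09144781]
[0.07767241] slope deg 0.7550597797794865 [-0.08099986  0.03429619] [0.0607516  0.09240874]
[-0.00690563] slope deg 0.05677635172007094 [-0.08107271  0.03338107] [-0.02428528  0.00733042]
[-0.09144781] slope deg 0.27825473169439446 [-0.08060509  0.03398063] [-0.1097179  -0.07711531]
```

```bash
cat >> h.py <<'E'
s_,c_=np.sin(.56),np.cos(.56);A=np.radians(105);XS=np.array([np.cos(A),np.sin(A),0]);Z3=np.array([0,0,1.])
XB=c_*XS+s_*Z3;ZB=-s_*XS+c_*Z3;YB=np.cross(ZB,XB);BO=np.array([.5371,.1792,.075])
RB=R.from_matrix(np.c_[-YB,-ZB,XB])
def inbin(x,y,z): return BO+x*XB+y*YB+z*ZB
def delta(p,Rt):
    s=bot.get_state();Rc=R.from_quat(s["tcp_rot"])
    print("xyz cm",np.round(Rc.inv().apply(p-s["position"])*100,2),"twist",np.round((Rc.inv()*Rt).as_rotvec(degrees=True),2),"t",round(s["time_s"],2),"w",s["width"])
E
python3 - <<'E'
from h import *
for z in(.12,.026): print(inbin(-.023,0,z))
delta(inbin(-.023,0,.12),RB);print(RB.as_matrix().round(3))
E
python3 -m pendant --help | head -20
```

```text
[0.5586413  0.09880676 0.16445333]
[0.54571808 0.14703688 0.08481135]
xyz cm [-9.08  5.92  9.87] twist [ 31.87 -14.63   4.11] t 0.1 w 1.0012032819438703
[[ 0.966 -0.137 -0.219]
 [ 0.259  0.513  0.818]
 [ 0.    -0.847  0.531]]invalid input: not JSON, or not a number
```

```bash
python3 -m pendant '{"xyz":[[-1.8,1.2,2],[-3.6,2.4,4],[-5.4,3.6,6],[-7.2,4.7,8],[-9.1,5.9,9.9]],"twist":[[6.4,-2.9,0.8],[12.8,-5.8,1.6],[19.2,-8.7,2.4],[25.5,-11.7,3.3],[31.9,-14.6,4.1]],"claw":[5.2,5.2,5.2,5.2,5.2]}'
python3 -m pendant '{"xyz":[[0,0,0],[0,0,0]],"twist":[[0,0,0],[0,0,0]],"claw":[5.2,5.2]}'
python3 - <<'E'
from h import *
c=viewer.camera("wrist");cv2.imwrite("pics/wrist0.png",c["image"][...,::-1])
print(bot.get_state()["ft_force"]);delta(inbin(-.023,0,.026),RB)
E
```

```text
time_s: 0.52
position: [0.5584, 0.0998, 0.1657]
tcp_rot: [-0.478, -0.065, 0.114, 0.869]
ft_force: [0.1, 0.1, -1.1]
width: 0.682
time_s: 0.68
position: [0.5583, 0.0986, 0.1641]
tcp_rot: [-0.481, -0.062, 0.114, 0.867]
ft_force: [0.6, 0.7, 0.5]
width: 0.562
[ 0.65715862 -0.92559948  0.72201838]
xyz cm [-0.11  9.53  0.01] twist [ 0.16 -0.06  0.13] t 0.73 w 0.5575416847067802
```

View pics/wrist0.png

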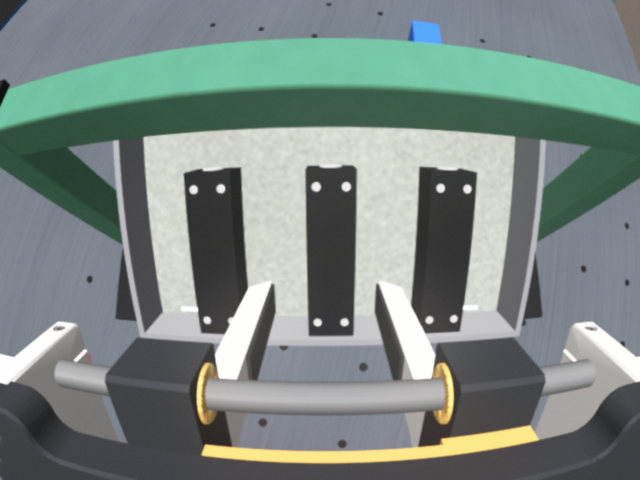

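```bash
cat >> h.py <<'E'
def wpts(c):
    K=c["intrinsics"];z=c["range_z"];v,u=np.mgrid[:480,:640]
    a=(u-K[0,2])/K[0,0];b=(v-K[1,2])/K[1,1];r=np.hypot(a,b)+1e-9;t=np.tan(r)/r
    p=np.stack([a*t*z,b*t*z,z],-1);T=np.array(c["world_from_camera"]);return p@T[:3,:3].T+T[:3,3]
E
python3 - <<'E'
from h import *
c=viewer.camera("wrist");P=wpts(c);im=c["image"]
s=bot.get_state();Rc=R.from_quat(s["tcp_rot"])
d=P-BO;x,y,z=d@XB,d@YB,d@ZB
m=(im.max(-1)<45)&(z>.024)&(z<.044)&(x>-.09)&(x<.045)&(abs(y)<.13)
v=np.arange(480)[:,None]+0*y;m&=(v>165)&(v<340)
for lo,hi in((-.13,-.05),(-.045,.045),(.05,.13)):
    k=m&(y>lo)&(y<hi);print(k.sum(),"y",np.percentile(y[k],[3,50,97]).round(4),"x",np.percentile(x[k],[2,98]).round(4),"z",np.median(z[k]).round(4))
q=s["position"]-BO;print("tcp in bin",q@XB,q@YB,q@ZB)
E
```

```text
8 y [-0.0719 -0.0715 -0.0714] x [-0.0125  0.029 ] z 0.0283Traceback (most recent call last):
  File "<stdin>", line 8, in <module>
    return _quantile_unchecked(
        a, q, axis, out, overwrite_input, method, keepdims, weights)
    return _ureduce(a,
                    func=_quantile_ureduce_func,
    ...<5 lines>...
                    overwrite_input=overwrite_input,
                    method=method)
    r = func(a, **kwargs)
    result = _quantile(arr,
                       quantiles=q,
    ...<2 lines>...
                       out=out,
                       weights=wgt)
    slices_having_nans = np.isnan(arr[-1, ...])
                                  ~~~^^^^^^^^^
IndexError: index -1 is out of bounds for axis 0 with size 0
```

```bash
python3 - <<'E'
from h import *
c=viewer.camera("wrist");P=wpts(c);im=c["image"];print(np.round(c["intrinsics"],1).tolist());print(np.round(c["world_from_camera"],3).tolist())
for u,v in((331,175),(331,250),(331,330),(215,250),(445,250),(270,250),(390,250),(310,250),(354,250)):
    d=P[v,u]-BO;print(u,v,c["range_z"][v,u],im[v,u],np.round([d@XB,d@YB,d@ZB],4))
s=bot.get_state();q=s["position"]-BO;print("tcp in bin",q@XB,q@YB,q@ZB)
E
```

```text
[[371.6, 0.0, 324.7], [0.0, 371.6, 244.9], [0.0, 0.0, 1.0]]
[[0.966, 0.248, -0.068, 0.564], [0.258, -0.929, 0.266, 0.083], [0.003, -0.275, -0.962, 0.345], [0.0, 0.0, 0.0, 1.0]]
331 175 0.24469472 [59 58 59] [ 0.0354 -0.0061  0.0335]
331 250 0.2608537 [54 54 53] [-0.0173 -0.0063  0.0319]
331 330 0.2774421 [54 55 56] [-0.0806 -0.0067  0.033 ]
215 250 0.2595499 [50 51 50] [-0.0171  0.077   0.0329]
445 250 0.2599904 [53 54 54] [-0.0172 -0.0891  0.033 ]
270 250 0.29482087 [210 213 204] [-0.0273  0.0417 -0.0007]
390 250 0.29411057 [212 216 208] [-0.027  -0.0542  0.0003]
310 250 0.25995708 [56 56 55] [-0.0171  0.0084  0.0327]
354 250 0.29614606 [207 210 202] [-0.0276 -0.0254 -0.0018]
tcp in bin -0.02230029991564543 -0.0018814737626173521 0.12260413457731849
```

```bash
python3 -m pendant '{"xyz":[[0.1,2,0],[0.2,4,0],[0.3,6,0],[0.3,7.5,0],[0.3,8.5,0]],"twist":[[0,0,0],[0,0,0],[0,0,0],[0,0,0],[0,0,0]],"claw":[5.2,5.2,5.2,5.2,5.2]}'
python3 -m pendant '{"xyz":[[0,0.5,0],[0,1.1,0],[0,1.1,0]],"twist":[[0,0,0],[0,0,0],[0,0,0]],"claw":[5.2,5.2,5.2]}'
python3 -m pendant '{"xyz":[[0,0,0],[0,0,0],[0,0,0],[0,0,0],[0,0,0]],"twist":[[0,0,0],[0,0,0],[0,0,0],[0,0,0],[0,0,0]],"claw":[2.8,2.8,2.8,2.8,2.8]}'
python3 -m pendant '{"xyz":[[0,0,0],[0,0,0],[0,0,0],[0,0,0],[0,0,0]],"twist":[[0,0,0],[0,0,0],[0,0,0],[0,0,0],[0,0,0]],"claw":[2.8,2.8,2.8,2.8,2.8]}'
```

```text
time_s: 1.25
position: [0.551, 0.144, 0.0934]
tcp_rot: [-0.481, -0.064, 0.114, 0.867]
ft_force: [-0.4, 0.4, 0.3]
width: 0.556
time_s: 1.5
position: [0.5491, 0.1492, 0.0841]
tcp_rot: [-0.48, -0.064, 0.114, 0.867]
ft_force: [-1.0, 0.3, -0.3]
width: 0.555
time_s: 1.92
position: [0.5493, 0.1487, 0.0848]
tcp_rot: [-0.48, -0.064, 0.113, 0.867]
ft_force: [-0.9, -2.1, 3.9]
width: 0.357
time_s: 2.33
position: [0.5494, 0.1487, 0.0848]
tcp_rot: [-0.48, -0.064, 0.113, 0.867]
ft_force: [-1.9, -2.9, 5.6]
width: 0.361
```

```bash
python3 -m pendant '{"xyz":[[0,-0.6,0],[0,-1.5,0],[0,-2.5,0],[0,-3,0],[0,-3,0]],"twist":[[0,0,0],[0,0,0],[0,0,0],[0,0,0],[0,0,0]],"claw":[2.8,2.8,2.8,2.8,2.8]}'
python3 -m pendant '{"xyz":[[0,0,0],[0,0,0],[0,0,0],[0,0,0]],"twist":[[0,0,0],[0,0,0],[0,0,0],[0,0,0]],"claw":[2.8,2.8,2.8,2.8]}'
python3 -m pendant '{"xyz":[[0,0,0]],"twist":[[0,0,0]],"claw":[2.8]}'
```

```text
time_s: 2.75
position: [0.5541, 0.1329, 0.111]
tcp_rot: [-0.48, -0.065, 0.113, 0.867]
ft_force: [0.3, 0.5, -2.2]
width: 0.359
time_s: 3.08
position: [0.5527, 0.1338, 0.1091]
tcp_rot: [-0.48, -0.064, 0.114, 0.868]
ft_force: [1.5, 0.6, -2.5]
width: 0.362
time_s: 3.17
position: [0.5527, 0.1337, 0.1092]
tcp_rot: [-0.48, -0.064, 0.114, 0.868]
ft_force: [-1.2, -0.3, -2.0]
width: 0.358
```

```bash
python3 -m pendant '{"xyz":[[0,0.6,0],[0,1.5,0],[0,2.2,0],[0,2.7,0],[0,3,0]],"twist":[[0,0,0],[0,0,0],[0,0,0],[0,0,0],[0,0,0]],"claw":[2.8,2.8,2.8,2.8,2.8]}'
python3 -m pendant '{"xyz":[[0,0,0],[0,0,0],[0,0,0],[0,0,0],[0,0,0]],"twist":[[0,0,0],[0,0,0],[0,0,0],[0,0,0],[0,0,0]],"claw":[2.8,5.2,5.2,5.2,5.2]}'
python3 -m pendant '{"xyz":[[0,-2,0],[0,-4,0],[0,-6,0],[0,-6,0]],"twist":[[0,0,0],[0,0,0],[0,0,0],[0,0,0]],"claw":[5.2,5.2,5.2,5.2]}'
python3 - <<'E'
from h import *
s=bot.get_state();q=s["position"]-BO;print("tcp in bin",q@XB,q@YB,q@ZB)
c=viewer.camera("wrist");cv2.imwrite("pics/wrist1.png",c["image"][...,::-1])
E
```

```text
time_s: 3.58
position: [0.5483, 0.1485, 0.0847]
tcp_rot: [-0.48, -0.063, 0.115, 0.867]
ft_force: [-10.3, -16.9, 22.2]
width: 0.364
time_s: 4.0
position: [0.5488, 0.1493, 0.084]
tcp_rot: [-0.48, -0.064, 0.114, 0.868]
ft_force: [0.5, -0.2, 0.6]
width: 0.552
time_s: 4.33
position: [0.5598, 0.1169, 0.1383]
tcp_rot: [-0.481, -0.066, 0.111, 0.867]
ft_force: [1.3, 0.1, 0.1]
width: 0.555
tcp in bin -0.022387545893174408 -0.005793635387413933 0.0887039787787132
```

View pics/wrist1.png

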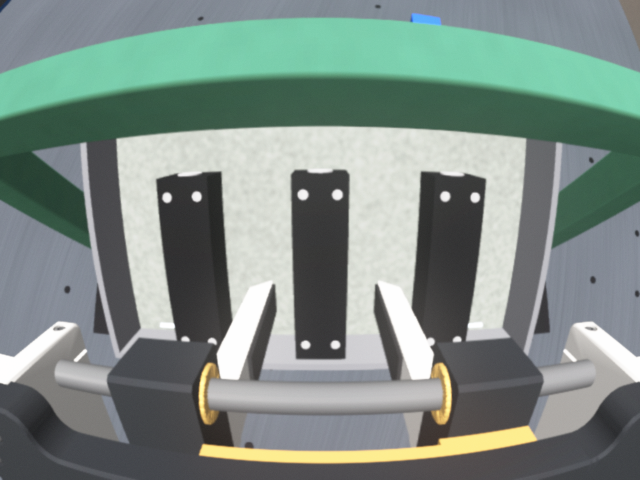

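```bash
python3 -m pendant '{"xyz":[[-2,0,0],[-4.5,0,0],[-7,0,0],[-8.6,0,0],[-8.6,0,0]],"twist":[[0,0,0],[0,0,0],[0,0,0],[0,0,0],[0,0,0]],"claw":[5.2,5.2,5.2,5.2,5.2]}'
python3 -m pendant '{"xyz":[[0,1.5,0],[0,3,0],[0,4.5,0],[0,6,0],[0,6,0]],"twist":[[0,0,0],[0,0,0],[0,0,0],[0,0,0],[0,0,0]],"claw":[5.2,5.2,5.2,5.2,5.2]}'
python3 -m pendant '{"xyz":[[0,0,0],[0,0,0],[0,0,0],[0,0,0],[0,0,0]],"twist":[[0,0,0],[0,0,0],[0,0,0],[0,0,0],[0,0,0]],"claw":[2.8,2.8,2.8,2.8,2.8]}'
python3 -m pendant '{"xyz":[[0,0,0],[0,0,0],[0,0,0],[0,0,0],[0,0,0]],"twist":[[0,0,0],[0,0,0],[0,0,0],[0,0,0],[0,0,0]],"claw":[2.8,2.8,2.8,2.8,2.8]}'
python3 -m pendant '{"xyz":[[0,-0.6,0],[0,-1.5,0],[0,-2.5,0],[0,-3,0],[0,-3,0]],"twist":[[0,0,0],[0,0,0],[0,0,0],[0,0,0],[0,0,0]],"claw":[2.8,2.8,2.8,2.8,2.8]}'
python3 -m pendant '{"xyz":[[0,0,0],[0,0,0],[0,0,0],[0,0,0]],"twist":[[0,0,0],[0,0,0],[0,0,0],[0,0,0]],"claw":[2.8,2.8,2.8,2.8]}'
python3 -m pendant '{"xyz":[[0,0,0]],"twist":[[0,0,0]],"claw":[2.8]}'
```

```text
time_s: 4.8
position: [0.4706, 0.0968, 0.1329]
tcp_rot: [-0.479, -0.062, 0.115, 0.868]
ft_force: [-0.3, 1.2, -0.7]
width: 0.553
time_s: 5.22
position: [0.4635, 0.1287, 0.0811]
tcp_rot: [-0.479, -0.062, 0.116, 0.868]
ft_force: [-0.2, 0.6, -0.1]
width: 0.555
time_s: 5.63
position: [0.4669, 0.1266, 0.0847]
tcp_rot: [-0.48, -0.065, 0.113, 0.867]
ft_force: [2.3, 1.0, -0.4]
width: 0.358
time_s: 6.05
position: [0.4669, 0.1266, 0.0847]
tcp_rot: [-0.48, -0.065, 0.113, 0.867]
ft_force: [4.3, -0.6, 3.7]
width: 0.36
time_s: 6.47
position: [0.47, 0.1109, 0.1102]
tcp_rot: [-0.48, -0.064, 0.113, 0.867]
ft_force: [-1.2, 1.5, -4.8]
width: 0.357
time_s: 6.8
position: [0.4698, 0.1115, 0.1092]
tcp_rot: [-0.48, -0.064, 0.114, 0.867]
ft_force: [0.2, 1.0, -6.0]
width: 0.359
time_s: 6.88
position: [0.4698, 0.1114, 0.1092]
tcp_rot: [-0.48, -0.064, 0.114, 0.867]
ft_force: [-1.0, 2.0, -6.0]
width: 0.359
```

```bash
python3 -m pendant '{"xyz":[[0,-1.5,0],[0,-3.5,0],[0,-5.5,0],[0,-7.5,0],[0,-9,0]],"twist":[[0,0,0],[0,0,0],[0,0,0],[0,0,0],[0,0,0]],"claw":[2.8,2.8,2.8,2.8,2.8]}'
python3 -m pendant '{"xyz":[[0,0,0],[0,0,0],[0,0,0],[0,0,0]],"twist":[[0,0,0],[0,0,0],[0,0,0],[0,0,0]],"claw":[2.8,2.8,2.8,2.8]}'
python3 - <<'E'
from h import *
a=np.radians(6.75)
def sad(a):
    z=np.array([np.cos(a),np.sin(a),0]);y=-Z3;return R.from_matrix(np.c_[np.cross(y,z),y,z])
s=bot.get_state();print(s["joints"].round(2),s["position"])
lv=sad(np.radians(105));mid=np.array([.56,-.05,.21])
delta(mid,lv)
for k in(a,a+np.pi): print((lv.inv()*sad(k)).as_rotvec(degrees=True))
print("then from mid in lv axes",lv.inv().apply(np.array([.600,-.168,.2])-mid)*100)
E
```

```text
time_s: 7.3
position: [0.4825, 0.0643, 0.1865]
tcp_rot: [-0.481, -0.064, 0.113, 0.867]
ft_force: [1.5, 0.4, -8.2]
width: 0.362
time_s: 7.63
position: [0.4809, 0.0659, 0.1841]
tcp_rot: [-0.48, -0.063, 0.114, 0.868]
ft_force: [0.5, -0.0, -7.6]
width: 0.361
[-0.35  0.03  1.95  0.45  1.51 -0.72] [0.48094053 0.06592026 0.18413255]
xyz cm [ 4.63 -9.24 -9.83] twist [-3.215e+01 -1.000e-02 -6.000e-02] t 7.63 w 0.3614521432980204
[ 0.   98.25  0.  ]
[  0.   -81.75   0.  ]
then from mid in lv axes [  0.80963857   1.         -12.43320093]
```

```bash
python3 -m pendant '{"xyz":[[0.9,-1.8,-2],[1.8,-3.6,-4],[2.8,-5.5,-5.9],[3.7,-7.4,-7.8],[4.6,-9.2,-9.8]],"twist":[[-6.4,0,0],[-12.8,0,0],[-19.3,0,0],[-25.7,0,0],[-32.15,0,0]],"claw":[2.8,2.8,2.8,2.8,2.8]}'
python3 -m pendant '{"xyz":[[0.2,0.2,-1],[0.4,0.4,-3],[0.6,0.6,-5],[0.8,0.8,-7],[0.8,1,-9]],"twist":[[0,6.5,0],[0,13,0],[0,19.5,0],[0,26,0],[0,32.5,0]],"claw":[2.8,2.8,2.8,2.8,2.8]}'
python3 -m pendant '{"xyz":[[0,0,0],[0,0,0],[0,0,0],[0,0,0],[0,0,0]],"twist":[[0,6.5,0],[0,13,0],[0,19.5,0],[0,26,0],[0,32.5,0]],"claw":[2.8,2.8,2.8,2.8,2.8]}'
python3 -m pendant '{"xyz":[[0,0,0],[0,0,0],[0,0,0],[0,0,0],[0,0,0]],"twist":[[0,6.5,0],[0,13,0],[0,19.5,0],[0,26,0],[0,32.5,0]],"claw":[2.8,2.8,2.8,2.8,2.8]}'
python3 -m pendant '{"xyz":[[0,0,0],[0,0,0],[0,0,0]],"twist":[[0,0,0],[0,0,0],[0,0,0]],"claw":[2.8,2.8,2.8]}'
cat >> h.py <<'E'
def sad(a):
    z=np.array([np.cos(a),np.sin(a),0]);y=-Z3;return R.from_matrix(np.c_[np.cross(y,z),y,z])
E
python3 - <<'E'
from h import *
delta(np.array([.600,-.168,.2]),sad(np.radians(6.75)))
c=viewer.camera("wrist");cv2.imwrite("pics/wrist2.png",c["image"][...,::-1])
E
```

```text
time_s: 8.05
position: [0.5608, -0.0503, 0.2114]
tcp_rot: [0.702, 0.093, -0.092, -0.7]
ft_force: [-0.8, -0.0, -8.6]
width: 0.36
time_s: 8.47
position: [0.5908, -0.1343, 0.1995]
tcp_rot: [-0.698, 0.11, -0.109, 0.7]
ft_force: [0.8, -0.3, -7.3]
width: 0.36
time_s: 8.88
position: [0.5903, -0.1336, 0.1995]
tcp_rot: [-0.639, 0.302, -0.3, 0.641]
ft_force: [-0.3, 0.2, -8.0]
width: 0.361
time_s: 9.3
position: [0.5903, -0.1335, 0.1995]
tcp_rot: [-0.53, 0.469, -0.466, 0.531]
ft_force: [0.5, -0.0, -7.3]
width: 0.362
time_s: 9.55
position: [0.591, -0.1345, 0.2007]
tcp_rot: [-0.532, 0.466, -0.465, 0.532]
ft_force: [0.5, 0.4, -7.7]
width: 0.36
xyz cm [3.44 0.07 0.45] twist [-0.    0.86 -0.04] t 9.55 w 0.3598394410260386
```

View pics/wrist2.png

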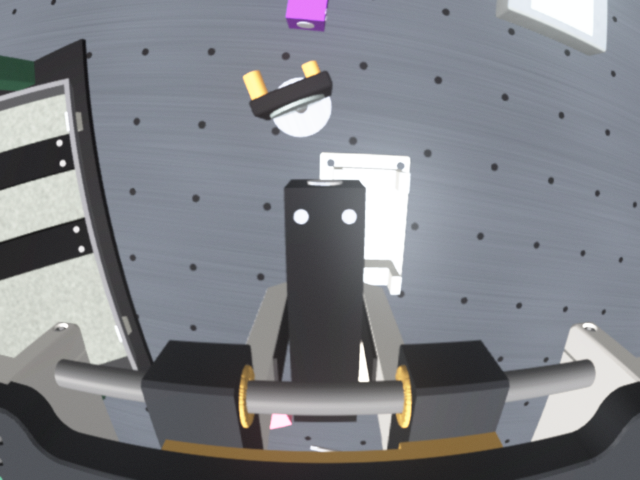

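```bash
cat > fit.py <<'E'
from h import *
from scipy.optimize import differential_evolution
def fit(Q):
    pl=Q[(Q[:,2]>.008)&(Q[:,2]<.017)];tp=Q[(Q[:,2]>.054)&(Q[:,2]<.067)]
    def cost(p):
        def loc(Z):
            x,y,a=p;c,s=np.cos(a),np.sin(a);return (Z[:,0]-x)*c+(Z[:,1]-y)*s,-(Z[:,0]-x)*s+(Z[:,1]-y)*c
        X,Y=loc(pl);o=np.hypot(np.maximum(abs(X)-.065,0),np.maximum(abs(Y)-.0425,0))
        e=np.minimum(o,.008).mean()
        X,Y=loc(tp);o=np.hypot(np.maximum(abs(abs(X)-.045)-.008,0),np.maximum(np.maximum(.023-abs(Y),abs(Y)-.0425),0))
        return e+np.minimum(o,.012).mean()
    r=differential_evolution(cost,[(.55,.66),(-.22,-.12),(-.2,.4)],seed=1,tol=1e-8)
    print("saddle",len(pl),len(tp),np.round(r.x,4),np.degrees(r.x[2]).round(2),r.fun)
c=viewer.camera("wrist");P=wpts(c);im=c["image"];u,v=np.meshgrid(np.arange(640),np.arange(480))
m=(u>314)&(u<418)&(v>145)&(v<302)&(im.min(-1)>140)&(P[...,2]>.005)&(P[...,2]<.08)
Q=P[m];print(len(Q));fit(Q)
T=Q[Q[:,2]>.05];print("tops",T[:,2].max(),[np.round(T[k].mean(0),4) for k in(T[:,0]>.6,T[:,0]<=.6) if k.any()])
a=np.radians(6.75);ex=np.array([np.cos(a),np.sin(a)]);ey=np.array([-ex[1],ex[0]])
L=(Q[:,:2]-[.6,-.168]);pl=abs(Q[:,2]-.012)<.004
for n,k in(("plate",pl),("top",Q[:,2]>.056)): print(n,"x",np.percentile(L[k]@ex,[1,50,99]).round(4),"y",np.percentile(L[k]@ey,[1,50,99]).round(4))
# housing in hand: top face in tool axes
s=bot.get_state();Rc=R.from_quat(s["tcp_rot"]);D=Rc.inv().apply((P-s["position"]).reshape(-1,3)).reshape(P.shape)
k=(u>280)&(u<368)&(v>180)&(v<420)&(im.max(-1)<90)&(abs(D[...,0])<.03)
print("housing tool x,y,z",[np.percentile(D[k][:,i],[2,50,98]).round(4) for i in range(3)])
f=D[k];f=f[(f[:,1]<0)&(f[:,2]>0)];print("pitch",np.degrees(np.polyfit(f[:,2],f[:,1],1)[0]),len(f))
E
python3 fit.py
```

```text
6428
saddle 4229 522 [ 0.5993 -0.1687  0.1055] 6.05 1.2970189727165583e-05
tops 0.06380383708552523 [array([ 0.6467, -0.1751,  0.06  ]), array([ 0.5586, -0.1998,  0.0594])]
plate x [-0.0438  0.0127  0.0637] y [-0.0432 -0.0194  0.0386]
top x [-0.054   0.04    0.0523] y [-0.0324 -0.0266  0.0291]
housing tool x,y,z [array([-0.0177, -0.0035,  0.0159]), array([-0.0917, -0.0077, -0.0062]), array([-0.0337,  0.012 ,  0.061 ])]
pitch -8.25695157578439 8796
```

```bash
python3 - <<'E'
from h import *
c=viewer.camera("wrist");P=wpts(c);im=c["image"];u,v=np.meshgrid(np.arange(640),np.arange(480))
s=bot.get_state();Rc=R.from_quat(s["tcp_rot"]);D=Rc.inv().apply((P-s["position"]).reshape(-1,3)).reshape(P.shape)
k=(u>295)&(u<355)&(v>190)&(v<375)&(abs(D[...,0])<.02)&(abs(D[...,1]+.007)<.012)
f=D[k];p=np.polyfit(f[:,2],f[:,1],1);print(len(f),np.degrees(p[0]),p[1],f[:,2].min(),f[:,2].max())
p=np.polyfit(f[:,0],f[:,1],1);print("roll",np.degrees(p[0]))
r=c["range_z"]
for vv in(183,186,190,250,370): print(vv,D[vv,325])
delta(np.array([.5995,-.1685,.2]),sad(np.radians(6.3)))
E
```

```text
10818 -0.03807570597823309 -0.007687383437420837 -0.030540102229780746 0.06001515174581747
roll 0.23461201064807616
183 [-0.000651    0.00041124  0.06222382]
186 [-0.00064816 -0.00177165  0.06118403]
190 [-0.00064255 -0.00682369  0.06013614]
250 [-0.0006226  -0.00730918  0.03442425]
370 [-0.00056784 -0.00729694 -0.02743971]
xyz cm [3.44 0.15 0.36] twist [-0.07  1.24  0.02] t 9.7 w 0.360991336253889
```

```bash
python3 -m pendant '{"xyz":[[1,0,0.1],[2,0,0.2],[3,0,0.3],[3.4,0,0.4],[3.4,0,0.4]],"twist":[[0,0.3,0],[0,0.6,0],[0,0.9,0],[0,1.2,0],[0,1.2,0]],"claw":[2.8,2.8,2.8,2.8,2.8]}'
python3 -m pendant '{"xyz":[[0,2.5,0],[0,5,0],[0,7.5,0],[0,9.5,0],[0,10.3,0]],"twist":[[0,0,0],[0,0,0],[0,0,0],[0,0,0],[0,0,0]],"claw":[2.8,2.8,2.8,2.8,2.8]}'
python3 -m pendant '{"xyz":[[0,0,0],[0,0,0],[0,0,0]],"twist":[[0,0,0],[0,0,0],[0,0,0]],"claw":[2.8,2.8,2.8]}'
python3 - <<'E'
from h import *
delta(np.array([.5995,-.1685,.0665]),sad(np.radians(6.3)))
c=viewer.camera("wrist");cv2.imwrite("pics/wrist3.png",c["image"][...,::-1])
E
```

```text
time_s: 10.12
position: [0.6003, -0.1701, 0.2019]
tcp_rot: [-0.526, 0.472, -0.473, 0.526]
ft_force: [-0.7, 1.0, -7.1]
width: 0.359
time_s: 10.53
position: [0.5979, -0.1674, 0.0949]
tcp_rot: [0.527, -0.474, 0.47, -0.526]
ft_force: [-1.3, 0.8, -7.3]
width: 0.36
time_s: 10.78
position: [0.6015, -0.1691, 0.101]
tcp_rot: [-0.526, 0.47, -0.474, 0.527]
ft_force: [1.1, -0.1, -6.9]
width: 0.361
xyz cm [-0.09  3.44 -0.21] twist [-0.28 -0.03  0.17] t 10.78 w 0.36056269326112755
```

View pics/wrist3.png

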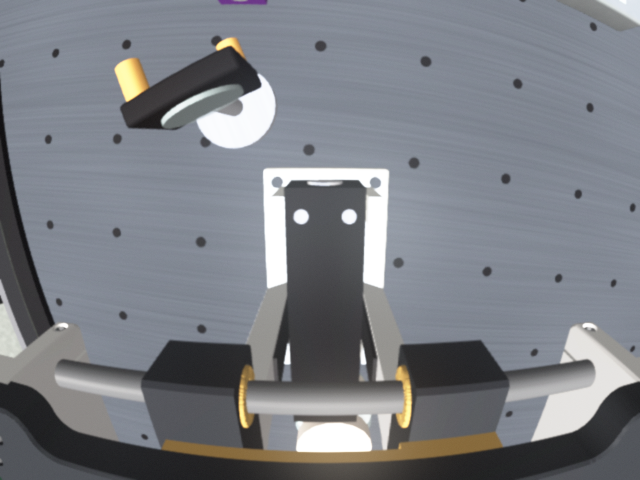

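```bash
python3 -m pendant '{"xyz":[[0,0.6,0],[0,1.2,-0.1],[0,1.8,-0.1],[0,2.4,-0.1],[0,2.4,-0.1]],"twist":[[0,0,0],[0,0,0],[0,0,0],[0,0,0],[0,0,0]],"claw":[2.8,2.8,2.8,2.8,2.8]}'
python3 -m pendant '{"xyz":[[0,0.2,0],[0,0.4,0],[0,0.6,0],[0,0.7,0],[0,0.7,0]],"twist":[[0,0,0],[0,0,0],[0,0,0],[0,0,0],[0,0,0]],"claw":[2.8,2.8,2.8,2.8,2.8]}'
python3 -m pendant '{"xyz":[[0,0,0],[0,0,0],[0,0,0]],"twist":[[0,0,0],[0,0,0],[0,0,0]],"claw":[2.8,2.8,2.8]}'
python3 -c "
from h import *
delta(np.array([.5995,-.1685,.0665]),sad(np.radians(6.3)))"
```

```text
time_s: 11.25
position: [0.5978, -0.168, 0.0727]
tcp_rot: [0.527, -0.472, 0.471, -0.526]
ft_force: [-1.1, 1.0, -7.9]
width: 0.361
time_s: 11.67
position: [0.5991, -0.1685, 0.0676]
tcp_rot: [-0.526, 0.471, -0.473, 0.527]
ft_force: [0.2, -0.0, -8.2]
width: 0.361
time_s: 11.92
position: [0.5993, -0.1687, 0.0681]
tcp_rot: [-0.526, 0.471, -0.473, 0.527]
ft_force: [0.3, 1.2, -7.5]
width: 0.358
xyz cm [-0.02  0.16  0.02] twist [-0.12 -0.03  0.08] t 11.92 w 0.35820035316807936
```

Still hanging (-7.5 N); lower gently until contact.

```bash
python3 -m pendant '{"xyz":[[0,0.05,0],[0,0.1,0],[0,0.15,0],[0,0.15,0]],"twist":[[0,0,0],[0,0,0],[0,0,0],[0,0,0]],"claw":[2.8,2.8,2.8,2.8]}'
python3 -m pendant '{"xyz":[[0,0.05,0],[0,0.1,0],[0,0.1,0],[0,0.1,0]],"twist":[[0,0,0],[0,0,0],[0,0,0],[0,0,0]],"claw":[2.8,2.8,2.8,2.8]}'
```

```text
time_s: 12.25
position: [0.5991, -0.1686, 0.0662]
tcp_rot: [-0.526, 0.471, -0.473, 0.527]
ft_force: [-0.4, 0.5, -8.1]
width: 0.361
time_s: 12.58
position: [0.5993, -0.1687, 0.0656]
tcp_rot: [-0.526, 0.471, -0.473, 0.527]
ft_force: [-0.8, 0.5, -5.4]
width: 0.359
```

Contact begins (weight partly taken). A touch further, then open and retreat.

```bash
python3 -m pendant '{"xyz":[[0,0.03,0],[0,0.06,0],[0,0.06,0]],"twist":[[0,0,0],[0,0,0],[0,0,0]],"claw":[2.8,2.8,2.8]}'
python3 -m pendant '{"xyz":[[0,0,0],[0,0,0],[0,0,0],[0,0,0],[0,0,0]],"twist":[[0,0,0],[0,0,0],[0,0,0],[0,0,0],[0,0,0]],"claw":[5.4,5.4,5.4,5.4,5.4]}'
python3 -m pendant '{"xyz":[[0,-1,0],[0,-3,0],[0,-6,0],[0,-9,0],[0,-12,0]],"twist":[[0,0,0],[0,0,0],[0,0,0],[0,0,0],[0,0,0]],"claw":[5.4,5.4,5.4,5.4,5.4]}'
python3 -m pendant '{"xyz":[[0,0,0],[0,0,0],[0,0,0]],"twist":[[0,0,0],[0,0,0],[0,0,0]],"claw":[5.4,5.4,5.4]}'
python3 - <<'E'
from h import *
c=viewer.camera("side");P=pts(c);cv2.imwrite("pics/side2.png",cv2.resize(c["image"][170:350,190:430,::-1],None,fx=3.33,fy=3.33))
c=viewer.camera("wrist");P=wpts(c);im=c["image"]
a=np.radians(6.3);d=P-[.5995,-.1685,0];X=d[...,0]*np.cos(a)+d[...,1]*np.sin(a);Y=-d[...,0]*np.sin(a)+d[...,1]*np.cos(a)
k=(P[...,2]>.067)&(P[...,2]<.082)&(abs(X)<.1)&(abs(Y)<.035);print(k.sum(),[np.percentile(q[k],[2,50,98]).round(4) for q in(X,Y,P[...,2])],np.polyfit(X[k],P[...,2][k],1),np.polyfit(X[k],Y[k],1))
E
```

```text
time_s: 12.83
position: [0.5994, -0.1687, 0.0656]
tcp_rot: [-0.526, 0.471, -0.473, 0.527]
ft_force: [-3.6, 1.7, 1.6]
width: 0.357
time_s: 13.25
position: [0.5996, -0.1689, 0.0651]
tcp_rot: [-0.526, 0.471, -0.473, 0.527]
ft_force: [0.1, -0.2, -0.3]
width: 0.571
time_s: 13.67
position: [0.5989, -0.1685, 0.1867]
tcp_rot: [-0.526, 0.471, -0.473, 0.527]
ft_force: [0.7, -0.0, 0.3]
width: 0.575
time_s: 13.92
position: [0.5986, -0.1684, 0.1844]
tcp_rot: [-0.526, 0.471, -0.472, 0.527]
ft_force: [-0.1, 0.2, -0.6]
width: 0.579
7255 [array([-0.0971,  0.0015,  0.0588]), array([-0.0159,  0.0003,  0.0167]), array([0.0717, 0.0735, 0.075 ])] [0.00190834 0.07344611] [0.0173353  0.00026323]
```

View pics/side2.png

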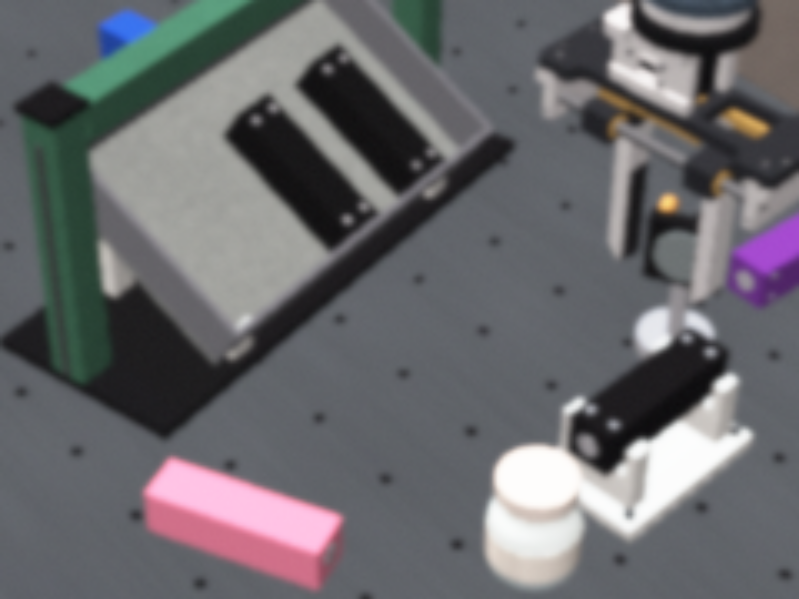

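The picture shows the housing level in both forks (about 650,400), the two others flat in the bin, and the jar and mirror mount where they were. Housing top measures 73.5 mm (74 expected).

```bash
python3 -c "
from workcell import hand_in
print(hand_in())"
```

```text
the job is handed in; nothing more can be done
None
```

The loaded housing is resting in both forks of the saddle and the job is handed in. The hand-in reports no verdict.

- **Finding it:** I lifted the middle housing first. It read about 2 N, so it was empty, and I put it back where it lay. The one at bin y = +85 mm read about 6 N, rising to 7.5 N, so it is the loaded one. I did not weigh the third.
- **Lift:** I lifted the loaded housing square to the bin floor, past the crossbar and more than 80 mm clear of the bin. I levelled and turned it, then lowered it slowly. The force readings during the set-down stayed small.
- **In the saddle:** The top face measures 73.5 mm against 74 mm expected. Sideways offset is about 0.3 mm and the slope about 0.1°, with about 1° of yaw error.
- **Lengthwise:** The final lengthwise reading was partly spoiled by the jar's points. From the visible end (59 to 62 mm) and the final arm position, it is within a few millimetres of centre.
- **The rest:** The last side picture shows the two empty housings flat in the bin, and the jar and mirror mount where they were. The gripper was open and clear, with no contact force, about 14 s into the run.

One disagreement: the side and wrist cameras differed by about 6 mm on where the housings lay across the bin. I aimed between the two, within the jaw clearance.

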